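# Find the spacer's blind bore and hold it up on the hanging pointer rod

### The job

Pick the aluminium blind spacer off its beech rest, find which end has the blind bore, turn it bore-up and push it up gently onto the hanging pointer rod until the rod's end stands on the bottom of the bore and the rod has ridden up about one centimetre. Finish still holding it there, upright and still, so that I can tighten its grub screw: do not let go. Leave the rest, the pointer stand and everything else on the shelf where they are.

Things in the scene. Friction and masses are not known exactly. Their poses are not given: they have to be found in the camera images.
- spacer: Aluminium blind spacer, a plain cylinder 44 mm in diameter, 60 mm long, about 0.2 kg. Starts on its side on the beech rest, bore facing anywhere on the compass. Origin mid-axis, 30 mm from each end; x axis along the cylinder, from the closed flat end to the bore end. Both ends carry the same two fine dark grooves; a flush 5 mm grub screw sits in the side, nearer the bore.
- bore_mouth (a point): Centre of the mouth of the spacer's blind bore, at spacer x = +30 mm; the bore is 20 mm in diameter and 35 mm deep. Same axes as the spacer.
- bore_floor (a point): Centre of the flat floor of the bore, at spacer x = -5 mm (25 mm of solid metal below it). Same axes as the spacer.
- rest: Beech rest, fixed: 80 x 80 x 10 mm base with a block 56 mm long (along its x) and 34 mm wide over its two dowels, 36 mm high. The spacer lies along x in the groove, its axis 55 mm above the shelf; its sides stick out past the block, so it can be gripped across its diameter from above or on a slant. Origin under its centre on the shelf.
- stand: Grey iron pointer stand, fixed. Origin on the shelf straight below the rod. Foot 18 mm thick, x -50 to +140, y -60 to +60 mm; column 22 mm in diameter at x = +115 mm, 310 mm high; cross arm 24 mm wide at 262 to 284 mm height, from column to guide bush (28 mm in diameter, 255 to 290 mm height). Its x axis (rod to column) points ahead, away from the robot, within 0.5 rad; open on the other sides.
- rod (a joint): How far the stainless pointer rod is pushed up in its guide bush, in m: 0 when it hangs with its collar on the bush, 0.05 at most. It slides freely up and down, weighs about 0.24 kg and has no spring: lifting it takes about 2.5 to 3 N and it sinks back by its own weight.
- rod_tip (a point): Lower end of the hanging pointer rod, 150 mm above the shelf at the start. The rod is 10 mm in diameter, 200 mm long and upright, its lowest 8 mm tapering to a flat 4 mm across; 105 mm of it hangs free below the bush. Fine dark rings every 10 mm.
- weight: Bystander: brass calibration weight with a knob, 38 mm in diameter, 63 mm high, standing between the rest and the stand on the robot's side. Origin under its centre.
- shield: Bystander: semicircular lead shield, 60 mm radius, 8 mm thick, lying on the left near side; the fixed hand press, 290 mm high, stands beyond it at the left edge of the table. Origin near the middle, underside.
- phantom: Bystander: translucent line-pair phantom, 90 x 56 x 6 mm plate lying in the middle. Origin under its centre.
- wedge: Bystander: aluminium step wedge, 100 x 30 mm, ten steps from 3 to 30 mm high, in the middle towards the far side. Origin under its centre.
- dosimeter: Bystander: pocket dosimeter, 75 x 50 x 14 mm, lying on the right near side. Origin under its centre.
- loupe: Bystander: black film loupe, 42 mm in diameter, 40 mm high, standing in the middle at the far side. Origin under its centre.
Mind the look-alikes: they are no part of the job. Leave any orange look-alike of the spacer alone. Of the things that look like the rest, the larger one is meant.

How it is judged:
By the outcome, as a careful person would: the job done as asked, in the order asked, and still so for the second after the job is handed in, while the arm keeps its last pose, push and grip.
It also fails if it takes over 54 s, if anything falls off the work surface, if the arm or the gripper's body presses on something with over 40 N, if the wrist force passes 120 N, or if a joint passes its speed limit or range.

### The arm

A 7-joint arm with a two-finger parallel gripper is mounted at the origin on the work surface. World frame = base frame: x ahead of the robot, y to its left, z up, the work surface at z = 0. Lengths are in m, angles in rad, forces in N, time in s.
With the tool pointing down it reaches from about 0.4 to 0.875 m from the base axis. Payload 19.3 kg.
Tool frame: the origin (TCP) lies at the centre of the arm's flange, where the gripper is bolted on; the fingertips stand 173 mm ahead of it and the grasp point (between the pads) lies 155 mm ahead of it; z points along the fingers, y is the line along which they close (so a half turn about z gives the same grasp; the last joint's range is limited). The gripper opens to 85 mm and grips with 20 to 120 N. Pads are 22 mm wide; open, the fingers measure 114 mm over their backs; the gripper's body (76 mm by 85 mm) begins 54 mm behind the grasp point. The pads swing forward as they close: fully open they stand 13 mm farther back than shut.
Start: joints at [1.226, 0.521, -0.036, 1.599, 0.021, 1.021, -0.113], TCP at [0.17, -0.602, 0.405] pointing down, gripper open.
Joint ranges: [-2.91, 2.91], [-0.3, 2.13], [-1.5, 1.42], [0.17, 2.43], [-1.26, 4.41], [0.16, 1.93], [-2.52, 2.52]. Speed limits (rad/s): [1.89, 1.89, 2.39, 2.39, 3.01, 3.01, 3.01].

### API

Orientations are given as [roll, pitch, yaw] about the fixed x, y, z axes, in that order (R = Rz(yaw) Ry(pitch) Rx(roll)).
In Python, from workcell import bot, imaging, job gives the robot as it stands.
- The arm moves only by the tool carry_out, never from a script. Its argument "targets" is a list of rows, each a list of 3 entries, a list of its own where there are three numbers: the shift along the tool's x, y, z in units of 0.25 m (1.0 is 0.25 m), then the turn, a rotation vector about the tool's x, y, z in units of 180 degrees (1.0 is 180 degrees), then the opening, from 0 (shut) to 1 (fully open). In form: [[[tx, ty, tz], [wx, wy, wz], jaw], ...]. A call has 1 to 8 rows; each row shifts and turns the commanded pose from where the row before left it, along the tool's axes as they then stand; what a row does not reach is not made up. A row lasts 1/8 s, in which the tool goes at most 62.5 mm and 10.7 degrees, less where a joint would pass 70% of its speed; a pose out of reach is approached as far as the arm can. A call with a number of a shift or a turn outside -1 to 1 is refused whole. A call with a gripper value outside its range is refused whole. The fingers move at their own pace and stop on an object; "force" is the grip in N (left out, the last holds). Time passes only in rows, so rows that do not move let the fingers close. It gives the time, the measured TCP pose, the force and the opening at its end, in the units of the state.
- bot.observe(): the state, without advancing time (a new reading comes with each control period).
- imaging.grab_frame(name): name is "scene" or "side" or "wrist"; returns a dict with "pixels" (384x512x3 uint8, red, green, blue), "mtx" (3x3 intrinsics, pixels), "k1" (the pictures are not rectified: a ray, as slopes to the right and down, at radius r is drawn at 1 + k1 r^2 times it, then the intrinsics apply), "cam_to_world" (4x4, takes a point from camera to world coordinates); the wrist camera has in their place "mount" (4x4, takes a point from camera to tool coordinates, whose origin is the TCP and whose axes are the flange's). Camera axes: x right, y down, z forward; pixel columns grow to the right and rows downward; lengths in m; the calibration is good to about 2 mm. A picture is of the moment at which its call begins: read the wrist's pose just before it. There is no depth.
- job.job_done(): hands the job in, once; it reports no verdict.
The state is a dict: "clock": time; "qpos": joint angles; "qd": joint speeds; "joint_efforts": joint torques, N m; "position": TCP position; "tool_rot": TCP orientation; "force": force on the tool from outside, world axes, zero at the start; "moment": the same for the moment, N m; "grip_width": finger opening in m.
Only numpy, scipy, OpenCV 4.12 (cv2) and the standard library are available. Lean on these libraries where they do the work, as an engineer would, in place of code of your own. Each camera call takes 0.05 s, during which the arm holds its last target. There are 200 camera calls.

## Working session

There is one attempt and no reset: what is moved stays moved. The work goes in short steps, Python scripts to look and compute and a tool call to move; the robot and the scene stay as the last step left them, time stands still between calls to the robot, and variables do not carry over. Pictures are saved under pics/ and viewed, on a budget of 10 in all, crops included, one or two more only if the job needs it, and the job is handed in when it is done.

Besides the shell and the picture viewer there is one more tool, called after "Call:" as name(argument=value, ...) on one line, values as JSON. carry_out: Moves the arm, as the interface text tells. Its arguments: {"type":"object","properties":{"targets":{"type":"array"},"force":{"type":"number"}},"required":["targets"]}

```bash
ls; mkdir -p pics
cat > h.py <<'E'
import numpy as np, cv2
from workcell import bot, imaging, job
from scipy.spatial.transform import Rotation as R
def pose(s):
    T=np.eye(4); T[:3,:3]=R.from_euler('xyz',s['tool_rot']).as_matrix(); T[:3,3]=s['position']; return T
def grab(name):
    s=bot.observe(); f=imaging.grab_frame(name)
    f['T']=pose(s)@np.array(f['mount']) if name=='wrist' else np.array(f['cam_to_world']); return f
def ray(f,u,v):
    K=np.array(f['mtx']); p=np.array([(u-K[0,2])/K[0,0],(v-K[1,2])/K[1,1]]); q=p.copy()
    for _ in range(20): q=p/(1+f['k1']*(q@q))
    return f['T'][:3,3], f['T'][:3,:3]@np.array([q[0],q[1],1])
def onz(f,u,v,z):
    o,d=ray(f,u,v); return o+d*(z-o[2])/d[2]
def proj(f,P):
    T=np.linalg.inv(f['T']); c=T[:3,:3]@np.asarray(P,float)+T[:3,3]; q=c[:2]/c[2]; q=q*(1+f['k1']*(q@q)); K=np.array(f['mtx']); return np.array([K[0,0]*q[0]+K[0,2],K[1,1]*q[1]+K[1,2]])
def tri(f1,a,f2,b):
    A=[];B=[]
    for f,p in((f1,a),(f2,b)):
        o,d=ray(f,*p); d=d/np.linalg.norm(d); M=np.eye(3)-np.outer(d,d); A.append(M);B.append(M@o)
    A=np.vstack(A);B=np.hstack(B); return np.linalg.lstsq(A,B,rcond=None)[0]
def save(f,n): cv2.imwrite('pics/'+n+'.png',f['pixels'][:,:,::-1])
E
python3 - <<'E'
from h import *
print(bot.observe())
import pickle
F={n:grab(n) for n in('scene','side','wrist')}
pickle.dump(F,open('f0.pkl','wb'))
for n,f in F.items(): print(n,f['mtx'],f['k1'],np.round(f['T'],3)); 
a=np.hstack([F['scene']['pixels'],F['side']['pixels']])
cv2.imwrite('pics/a.png',cv2.resize(a,(800,300),interpolation=cv2.INTER_AREA)[:,:,::-1]); save(F['scene'],'scene0'); save(F['side'],'side0')
print(F['wrist']['mount'])
E
```

```text
pics
{'clock': 0.0, 'qpos': array([ 1.22579003,  0.5220585 , -0.03631248,  1.59994551,  0.02118796,
        1.02106813, -0.11280671]), 'qd': array([-0.00039127, -0.0011364 ,  0.00257282, -0.00015761, -0.00093298,
        0.00014188,  0.00075656]), 'joint_efforts': array([-2.35648324e-03, -9.27107763e+01,  1.97893851e+00, -3.69936168e+01,
        1.78120489e-02,  8.08789831e-03,  3.54631618e-05]), 'position': array([ 0.16954499, -0.60144903,  0.40412043]), 'tool_rot': array([-3.14050005e+00,  7.24320451e-05,  2.74769287e-01]), 'force': array([ 0.6822106 , -0.18484334, -0.21200609]), 'moment': array([ 0.00714287,  0.05281613, -0.0398047 ]), 'grip_width': 0.0852254637800648}
scene [[416.57677999   0.         254.56953356]
 [  0.         416.57677999 197.2642054 ]
 [  0.           0.           1.        ]] -0.001694324953376715 [[ 0.84   0.464 -0.28   0.923]
 [ 0.542 -0.728  0.42  -0.502]
 [-0.009 -0.505 -0.863  1.172]
 [ 0.     0.     0.     1.   ]]
side [[366.69851082   0.         258.61653352]
 [  0.         366.69851082 187.34665042]
 [  0.           0.           1.        ]] -0.07549952048527682 [[-0.826 -0.413  0.383  0.043]
 [-0.563  0.585 -0.584  0.793]
 [ 0.017 -0.698 -0.716  1.069]
 [ 0.     0.     0.     1.   ]]
wrist [[267.90046664   0.         251.39265124]
 [  0.         267.90046664 195.06211574]
 [  0.           0.           1.        ]] -0.01650593519954811 [[ 0.271 -0.91  -0.313  0.25 ]
 [-0.963 -0.256 -0.087 -0.579]
 [-0.001  0.325 -0.946  0.373]
 [ 0.     0.     0.     1.   ]]
[[-7.76997164e-04 -9.45837273e-01 -3.24640183e-01  8.35062907e-02]
 [ 9.99999596e-01 -5.88292650e-04 -6.79422161e-04  1.18789659e-04]
 [ 4.51639370e-04 -3.24640580e-01  9.45837348e-01  3.13986760e-02]
 [ 0.00000000e+00  0.00000000e+00  0.00000000e+00  1.00000000e+00]]
```

View pics/scene0.png

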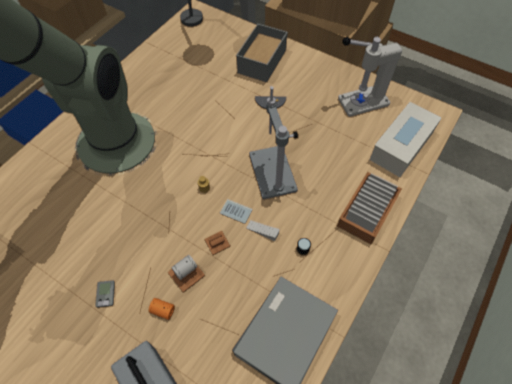

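View pics/side0.png

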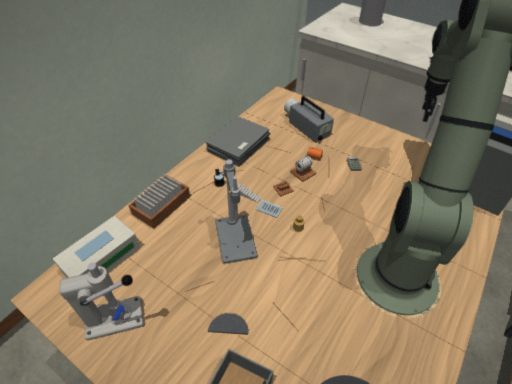

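The scene view shows the spacer on the larger rest at about (185,268). The orange look-alike is at (161,309), the small rest at (217,242), the stand foot around (272,172) and the weight at (203,185). The side view agrees: spacer (303,163), stand foot (237,240), weight (298,224). I'll take enlarged crops next.

Run:
```python
from h import *
import pickle
F=pickle.load(open('f0.pkl','rb'))
def crop(n,u,v,w,h,s): 
    return cv2.resize(F[n]['pixels'][v:v+h,u:u+w],(w*s,h*s),interpolation=cv2.INTER_CUBIC)
a=np.hstack([crop('scene',160,245,50,50,6),crop('side',280,140,50,50,6)])
b=np.hstack([crop('scene',230,80,75,125,4),crop('side',205,150,75,125,4)])
b=b[:300*2,:600]; c=np.vstack([a,b[:500]]); c=cv2.resize(c,(600,600*c.shape[0]//800 if 0 else c.shape[0]))
print(c.shape); cv2.imwrite('pics/crop.png',c[:600,:,::-1]) if c.shape[0]<=600 else cv2.imwrite('pics/crop.png',cv2.resize(c,None,fx=.75,fy=.75)[:,:,::-1])
f=F['scene'];g=F['side']
print('spacer',onz(f,185,268,.055),onz(g,303,163,.055),tri(f,(185,268),g,(303,163)))
print('weight',onz(f,203,185,.03),onz(g,298,224,.03))
print('foot',onz(f,272,172,.018),onz(g,237,240,.018))
```

```text
(800, 600, 3)
spacer [ 0.52000883 -0.25979214  0.055     ] [ 0.51427301 -0.25545402  0.055     ] [ 0.51729381 -0.25938205  0.05037495]
weight [0.38662966 0.00205675 0.03      ] [0.37795066 0.01765299 0.03      ]
foot [0.54451868 0.17188719 0.018     ] [0.5217293  0.19417739 0.018     ]
```

View pics/crop.png

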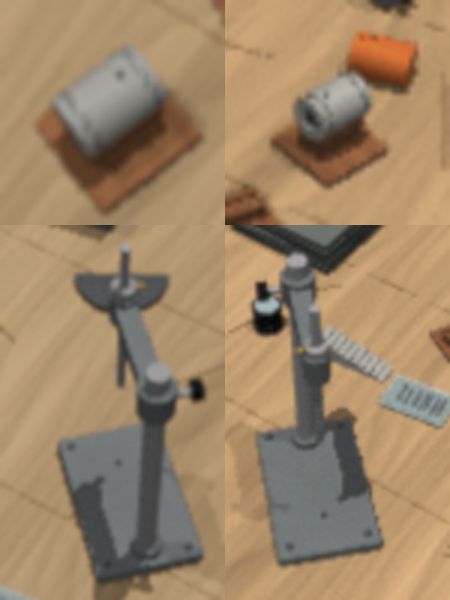

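Run:
```python
from h import *
import pickle
F=pickle.load(open('f0.pkl','rb'))
f=F['scene'];g=F['side']
a=onz(g,299.4,166.2,.055);b=onz(g,310,160.4,.055);print('ends side',a,b,np.degrees(np.arctan2(*(a-b)[1::-1])))
a=onz(f,160+78/4.5,245+125/4.5,.055);b=onz(f,160+148/4.5,245+78/4.5,.055);print('ends scene',a,b,(a+b)/2,np.degrees(np.arctan2(*(a-b)[1::-1])))
t=onz(f,270.7,133.3,.15);print('tip',t,'in side',proj(g,t), 'bush',proj(g,t+[0,0,.105]))
print('bush top side',onz(g,235.7,190,.29),'scene',onz(f,230+122/3,80+62/3,.29))
# foot corners scene / side at z=.018
for n,ff,P in(('scene',f,[(60,445),(153,425),(202,552),(98,578)]),('side',g,[(258,437),(347,422),(382,545),(279,562)])):
    for u,v in P:
        uu=(u/3+230) if n=='scene' else ((u-225)/3+205); vv=(v-225)/3+(80 if n=='scene' else 150)
        print(n,onz(ff,uu,vv,.018))
for p in ((203,188),):print('weight',onz(f,*p,.0))
```

```text
ends side [ 0.51670092 -0.22962872  0.055     ] [ 0.49830165 -0.28677453  0.055     ] 72.15296625023618
ends scene [ 0.51049221 -0.2827063   0.055     ] [ 0.52854714 -0.23411454  0.055     ] [ 0.51951967 -0.25841042  0.055     ] -110.38323353939252
tip [0.50835532 0.21614815 0.15      ] in side [235.20349663 222.06484685] bush [234.18779825 199.99299427]
bush top side [0.50857992 0.20666915 0.29      ] scene [0.5031728  0.21792128 0.29      ]
scene [0.44086371 0.19681952 0.018     ]
scene [0.51567362 0.27800699 0.018     ]
scene [0.64851815 0.1595782  0.018     ]
scene [0.57108491 0.07164447 0.018     ]
side [0.63673105 0.16850912 0.018     ]
side [0.56159649 0.08641373 0.018     ]
side [0.42406916 0.2104194  0.018     ]
side [0.50533755 0.29475707 0.018     ]
weight [0.37949415 0.00587173 0.        ]
```

```bash
cat >> h.py <<'E'
from scipy.linalg import logm, expm
def log(): 
    s=bot.observe()
    open('qlog.txt','a').write(' '.join('%.6f'%v for v in [*s['qpos'],*s['position'],*s['tool_rot']])+'\n'); return s
def tool(b_az,down):      # tool heading b_az (rad) pointing 'down' rad below horizontal, tool y horizontal, x=up side
    h=np.array([np.cos(b_az),np.sin(b_az),0]);u=np.array([0,0,1.])
    z=h*np.cos(down)-u*np.sin(down); x=h*np.sin(down)+u*np.cos(down); return np.c_[x,np.cross(z,x),z]
def target(Rm,gp,back=.155):
    T=np.eye(4);T[:3,:3]=Rm;T[:3,3]=np.asarray(gp)-back*Rm[:,2]; return T
def plan(T,n,T0=None):
    T0=pose(log()) if T0 is None else T0
    # straight line of rows: constant twist
    L=np.real(logm(np.linalg.inv(T0)@T))/n; S=expm(L)
    w=R.from_matrix(S[:3,:3]).as_rotvec(); t=S[:3,3]
    row=[list(np.round(t/.25,3)),list(np.round(w/np.pi,4))]
    E=np.eye(4);E[:3,:3]=R.from_rotvec(np.array(row[1])*np.pi).as_matrix();E[:3,3]=np.array(row[0])*.25
    P=T0.copy()
    for i in range(n): P=P@E
    print(n,'x',[[float(v) for v in r] for r in row],'mm/row %.0f deg/row %.1f'%(np.linalg.norm(t)*1e3,np.degrees(np.linalg.norm(w))),'end err mm',np.round((P-T)[:3,3]*1e3,1))
    return P
E
python3 - <<'E'
from h import *
c=[.515,-.258,.055]; b=np.radians(72)
plan(target(tool(b,np.radians(110)),c,.275),16)
E
```

```text
16 x [[0.15, -0.02, -0.002], [-0.0034, -0.0064, -0.0193]] mm/row 38 deg/row 3.7 end err mm [-1.5  0.4 -0.8]
```

Call:
carry_out(targets=[[[0.15, -0.02, -0.002], [-0.0034, -0.0064, -0.0193], 1], [[0.15, -0.02, -0.002], [-0.0034, -0.0064, -0.0193], 1], [[0.15, -0.02, -0.002], [-0.0034, -0.0064, -0.0193], 1], [[0.15, -0.02, -0.002], [-0.0034, -0.0064, -0.0193], 1], [[0.15, -0.02, -0.002], [-0.0034, -0.0064, -0.0193], 1], [[0.15, -0.02, -0.002], [-0.0034, -0.0064, -0.0193], 1], [[0.15, -0.02, -0.002], [-0.0034, -0.0064, -0.0193], 1], [[0.15, -0.02, -0.002], [-0.0034, -0.0064, -0.0193], 1]], force=60)

```text
clock: 1.15
position: [0.4138, -0.4273, 0.385]
tool_rot: [3.097, 0.176, 0.759]
force: [0.3, -0.0, 0.2]
grip_width: 0.0856
```

Run:
```python
from h import *
log()
```

Call:
carry_out(targets=[[[0.15, -0.02, -0.002], [-0.0034, -0.0064, -0.0193], 1], [[0.15, -0.02, -0.002], [-0.0034, -0.0064, -0.0193], 1], [[0.15, -0.02, -0.002], [-0.0034, -0.0064, -0.0193], 1], [[0.15, -0.02, -0.002], [-0.0034, -0.0064, -0.0193], 1], [[0.15, -0.02, -0.002], [-0.0034, -0.0064, -0.0193], 1], [[0.15, -0.02, -0.002], [-0.0034, -0.0064, -0.0193], 1], [[0.15, -0.02, -0.002], [-0.0034, -0.0064, -0.0193], 1], [[0.15, -0.02, -0.002], [-0.0034, -0.0064, -0.0193], 1]])

```text
clock: 2.15
position: [0.543, -0.1672, 0.3123]
tool_rot: [-3.141, 0.351, 1.257]
force: [0.6, -0.0, -0.8]
grip_width: 0.0857
```

Run:
```python
from h import *
s=log(); print(s['position'],s['tool_rot'],s['qpos'],s['clock'])
f=grab('wrist'); save(f,'w1')
import pickle; pickle.dump(f,open('w1.pkl','wb'))
print(proj(f,[.515,-.258,.055]))
print(open('qlog.txt').read())
```

```text
[ 0.5429727  -0.16719972  0.31234106] [-3.14057018  0.35056529  1.25745687] [ 0.24021151  0.57014618 -0.19296441  1.82594143  0.5661584   0.92717976
 -0.62543988] 2.15
[253.43349088 196.35260192]
1.225779 0.521861 -0.036309 1.599836 0.021188 1.021119 -0.112788 0.169556 -0.601463 0.404283 -3.140755 0.000055 0.274795
0.738942 0.489710 -0.118164 1.718014 0.292792 0.944464 -0.346021 0.413782 -0.427338 0.384962 3.097444 0.175599 0.759322
0.240212 0.570146 -0.192964 1.825941 0.566158 0.927180 -0.625440 0.542973 -0.167200 0.312341 -3.140570 0.350565 1.257457
```

View pics/w1.png

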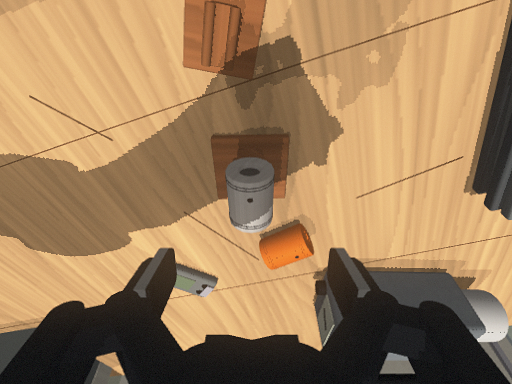

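The wrist view shows the blind bore clearly, as a dark hole at (250,172) in the end facing up the picture (tool +x, azimuth about 72°). The grub screw is at (250,200) and the closed end near row 228. The orange dummy at (287,245) and the small rest at (225,35) are clear of the grasp.

Run:
```python
from h import *
import pickle; f=pickle.load(open('w1.pkl','rb'))
im=f['pixels'].astype(int); hsv=cv2.cvtColor(f['pixels'],cv2.COLOR_RGB2HSV)
m=((hsv[...,1]<70)).astype(np.uint8); m[:150]=0;m[235:]=0;m[:,:215]=0;m[:,285:]=0
m=cv2.morphologyEx(m,cv2.MORPH_OPEN,np.ones((3,3)))
n,l,st,ce=cv2.connectedComponentsWithStats(m); k=1+np.argmax(st[1:,4]); print(st[k],ce[k])
mid=[]
for v in range(180,216,4):
    c=np.where(l[v]==k)[0]; mid.append(((c[0]+c[-1])/2,v)); print(v,c[0],c[-1],end=' | ')
# midpoints lie in plane through camera and axis (by symmetry) -> onto z=.055
P=np.array([onz(f,u,v,.055) for u,v in mid]); d=P[0]-P[-1]; print('\naxis az',np.degrees(np.arctan2(d[1],d[0])),P[0],P[-1])
# bore: dark blob in face
g=im.mean(2); r=np.zeros_like(m); r[160:186,235:268]=(g[160:186,235:268]<60); n,l2,st,ce=cv2.connectedComponentsWithStats(r); k=1+np.argmax(st[1:,4]); print('bore',st[k],ce[k]); 
e=st[k]; mouth=onz(f,e[0]+e[2]/2-.5,e[1]+e[3]/2-.5,.055); print('mouth',mouth)
# kinematic fit
from scipy.optimize import least_squares
Q=np.loadtxt('qlog.txt')
def fk(q,p):
    h,L1,L2,dd=p[:4]
    s=[-1,1,-1,1,-1,1,-1] if 0 else p_s
    Rz=lambda a:R.from_euler('z',a); Ry=lambda a:R.from_euler('y',a)
    r=Rz(s[0]*q[0]+p[4]); x=np.array([0,0,h]); r=r*Ry(q[1])*Rz(s[1]*q[2]); x=x+r.apply([0,0,L1]); r=r*Ry(q[3])*Rz(s[2]*q[4]); x=x+r.apply([0,0,L2]); r=r*Ry(q[5])*Rz(s[3]*q[6]+p[5]); x=x+r.apply([0,0,dd]); return r,x
import itertools
best=None
for sg in itertools.product([-1,1],repeat=4):
    p_s=sg
    def res(p):
        o=[]
        for row in Q:
            r,x=fk(row[:7],p); o+=list((x-row[7:10])*5)+list((r.as_matrix()-R.from_euler('xyz',row[10:]).as_matrix()).ravel())
        return o
    for o7 in (0,np.pi/2,np.pi,-np.pi/2):
        s=least_squares(res,[.36,.42,.42,.15,0,o7])
        if best is None or s.cost<best[0]: best=(s.cost,sg,s.x)
print(best)
```

```text
[ 226  157   48   76 3128] [249.99264706 193.40856777]
180 226 273 | 184 227 273 | 188 227 272 | 192 228 272 | 196 228 272 | 200 228 272 | 204 229 272 | 208 229 272 | 212 229 271 | 
axis az 72.45473860553678 [ 0.51746725 -0.23848425  0.055     ] [ 0.5054981  -0.27634125  0.055     ]
bore [240 168  20   8 107] [249.21495327 171.58878505]
mouth [ 0.52039624 -0.22961312  0.055     ]
(np.float64(0.001513325346922177), (-1, -1, -1, -1), array([ 0.3093707 ,  0.54975658,  0.41390749,  0.16750726, -0.09260276,
        1.48057093]))
```

```bash
cat > kin.py <<'E'
from h import *
from scipy.optimize import least_squares
import itertools
Rz=lambda a:R.from_euler('z',a); Ry=lambda a:R.from_euler('y',a)
def fk(q,p):
    h,L1,L2,dd,o1,o7,a0,a1,a2=p
    r=Rz(-q[0]+o1); x=np.array([0,0,h])+r.apply([a0,0,0]); r=r*Ry(q[1])*Rz(-q[2]); x=x+r.apply([a1,0,L1]); r=r*Ry(q[3])*Rz(-q[4]); x=x+r.apply([a2,0,L2]); r=r*Ry(q[5])*Rz(-q[6]+o7); x=x+r.apply([0,0,dd]); return r,x
def fit():
    Q=np.loadtxt('qlog.txt')
    def res(p):
        o=[]
        for row in Q:
            r,x=fk(row[:7],p); o+=list((x-row[7:10])*5)+list((r.as_matrix()-R.from_euler('xyz',row[10:]).as_matrix()).ravel())
        return np.array(o+list(1e-3*np.array(p[6:])))
    s=least_squares(res,[.36,.42,.42,.15,0,1.5,0,0,0]); return s.x,s.cost,res(s.x)
lo=np.array([-2.91,-.3,-1.5,.17,-1.26,.16,-2.52]);hi=np.array([2.91,2.13,1.42,2.43,4.41,1.93,2.52])
def ik(T,p,q0):
    def res(q):
        r,x=fk(q,p); return np.r_[(x-T[:3,3])*5,(r.inv()*R.from_matrix(T[:3,:3])).as_rotvec(),.003*(q-q0)]
    s=least_squares(res,np.clip(q0,lo+.01,hi-.01),bounds=(lo,hi)); return s.x,np.linalg.norm(res(s.x)[:3])/5,np.linalg.norm(res(s.x)[3:6])
E
python3 - <<'E'
from kin import *
p,c,r=fit(); print(np.round(p,4),c); print(np.round(np.array(r[:36]).reshape(3,12),3))
E
```

```text
[ 0.2799  0.5573  0.4082  0.2176 -0.0897  1.4834  0.0273 -0.062  -0.0494] 0.001278533576098878
[[ 0.007  0.002  0.003  0.001 -0.002  0.    -0.002 -0.001  0.     0.
  -0.    -0.   ]
 [ 0.001  0.003 -0.005  0.    -0.002 -0.013 -0.001 -0.003  0.009 -0.003
  -0.015 -0.   ]
 [ 0.001 -0.002  0.002 -0.003 -0.003 -0.029  0.001 -0.007  0.011  0.001
  -0.03   0.   ]]
```

Run:
```python
from kin import *
Q=np.loadtxt('qlog.txt')
def mk(sg,free):
    def rot(p,q):
        o1,o3,o5,o7,k=p
        if not free:o3=o5=0
        return Rz(sg[0]*q[0]+o1)*Ry(q[1])*Rz(sg[1]*q[2]+o3)*Ry(q[3]+k)*Rz(sg[2]*q[4]+o5)*Ry(q[5]-k)*Rz(sg[3]*q[6]+o7)
    return lambda p:np.concatenate([(rot(p,r[:7]).inv()*R.from_euler('xyz',r[10:])).as_rotvec() for r in Q])
for free in (0,1):
  out=[]
  for sg in itertools.product([-1,1],repeat=4):
    for o7 in (0,1.5,3.1,-1.5):
        s=least_squares(mk(sg,free),[0,0,0,o7,0]); out.append((s.cost,sg,np.round(s.x,3)))
  out.sort(key=lambda t:t[0]); print(*out[:4],sep='\n')
```

```text
(np.float64(4.232743566451668e-13), (-1, -1, 1, -1), array([  0.   ,  81.599, -68.8  ,   1.571,   3.142]))
(np.float64(4.2327435695714316e-13), (-1, -1, -1, -1), array([ 0.   ,  8.17 , -1.517,  1.571,  0.   ]))
(np.float64(4.2328573251771433e-13), (-1, -1, -1, -1), array([  0.   , -26.226,  77.819,   1.571,   0.   ]))
(np.float64(4.2329214776971057e-13), (-1, -1, -1, -1), array([ 0.   , -1.021, 16.509,  1.571,  0.   ]))
(np.float64(4.0197889508792737e-13), (-1, -1, -1, -1), array([ 0.   , -0.   ,  0.   ,  1.571,  0.   ]))
(np.float64(4.019788951247391e-13), (-1, -1, -1, -1), array([ 0.   , -0.   ,  0.   ,  1.571,  0.   ]))
(np.float64(4.0197889537504144e-13), (-1, -1, -1, -1), array([ 0.   , -0.   ,  0.   ,  1.571,  0.   ]))
(np.float64(4.019788954299883e-13), (-1, -1, -1, -1), array([ 0.   , -0.   ,  0.   ,  1.571,  0.   ]))
```

Run:
```python
from h import *
Rm=tool(np.radians(72.4),np.radians(110)); c=[.5114,-.2582,.055]
P=plan(target(Rm,c,.275),1)
plan(target(Rm,c),6,P)
```

```text
1 x [[-0.032, -0.008, 0.0], [-0.0007, -0.0001, 0.001]] mm/row 8 deg/row 0.2 end err mm [-0.1 -0.1  0.1]
6 x [[0.0, 0.0, 0.08], [-0.0, -0.0, -0.0]] mm/row 20 deg/row 0.0 end err mm [-0.1 -0.   0.1]
```

Call:
carry_out(targets=[[[-0.032, -0.008, 0], [-0.0007, 0, 0.001], 1], [[0, 0, 0.08], [0, 0, 0], 1], [[0, 0, 0.08], [0, 0, 0], 1], [[0, 0, 0.08], [0, 0, 0], 1], [[0, 0, 0.08], [0, 0, 0], 1], [[0, 0, 0.08], [0, 0, 0], 1], [[0, 0, 0.08], [0, 0, 0], 1], [[0, 0, 0], [0, 0, 0], 1]], force=60)

```text
clock: 3.2
position: [0.5252, -0.2144, 0.2014]
tool_rot: [3.141, 0.35, 1.252]
force: [-0.4, 0.9, 0.7]
grip_width: 0.0854
```

Run:
```python
from h import *
s=log(); print(s['position'],s['tool_rot'],s['force'])
f=grab('wrist'); save(f,'w2'); print(proj(f,[.5114,-.2582,.055]),proj(f,[.5204,-.2296,.055]))
```

```text
[ 0.52524176 -0.21444301  0.20137043] [3.14137577 0.35046859 1.25230599] [-0.40848102  0.94002916  0.69770742]
[252.89354139 258.04554881] [252.17963624 216.41516462]
```

View pics/w2.png

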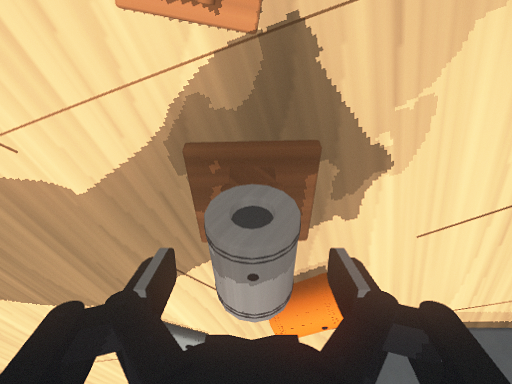

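The spacer sits centred between the pads. The bore mouth is at (252,217), against a predicted (252,216), so I'll close here.

Call:
carry_out(targets=[[[0, 0, 0], [0, 0, 0], 0], [[0, 0, 0], [0, 0, 0], 0], [[0, 0, 0], [0, 0, 0], 0], [[0, 0, 0], [0, 0, 0], 0], [[0, 0, 0], [0, 0, 0], 0], [[0, 0, 0], [0, 0, 0], 0], [[0, 0, 0], [0, 0, 0], 0], [[0, 0, 0], [0, 0, 0], 0]], force=60)

```text
clock: 4.25
position: [0.5261, -0.2138, 0.2036]
tool_rot: [3.138, 0.35, 1.252]
force: [-2.3, 3.5, 11.0]
grip_width: 0.0428
```

```bash
cat > kin.py <<'E'
from h import *
from scipy.optimize import least_squares
Rz=lambda a:R.from_euler('z',a); Ry=lambda a:R.from_euler('y',a)
def frames(q):
    r1=Rz(-q[0]); r2=r1*Ry(q[1]); r3=r2*Rz(-q[2]); r4=r3*Ry(q[3]); r5=r4*Rz(-q[4]); r6=r5*Ry(q[5]); return [r1,r3,r5,r6,r6*Rz(-q[6]+np.pi/2)]
prior=np.array([0,0,.31,0,0,.5,0,0,.42,0,0,.17])
def A(q): f=frames(q); return np.hstack([r.as_matrix() for r in f[:4]])
def fit():
    Q=np.loadtxt('qlog.txt'); M=np.vstack([A(r[:7]) for r in Q]); y=Q[:,7:10].ravel()
    W=np.array([.05,.05,1,.1,.1,1,.1,.1,1,.1,.1,1])*1e0  # prior scale
    Aw=np.vstack([M*W,.003*np.eye(12)]); d=np.linalg.lstsq(Aw,np.r_[y-M@prior,np.zeros(12)],rcond=None)[0]
    v=prior+W*d; print('kin',np.round(v,3),'res mm',np.abs(M@v-y).max()*1e3); return v
lo=np.array([-2.91,-.3,-1.5,.17,-1.26,.16,-2.52]);hi=np.array([2.91,2.13,1.42,2.43,4.41,1.93,2.52])
def ik(T,v,q0):
    def res(q): return np.r_[(A(q)@v-T[:3,3])*5,(frames(q)[4].inv()*R.from_matrix(T[:3,:3])).as_rotvec(),.003*(q-q0)]
    s=least_squares(res,np.clip(q0,lo+.01,hi-.01),bounds=(lo,hi)); e=res(s.x); return s.x,np.linalg.norm(e[:3])/5*1e3,np.linalg.norm(e[3:6])
E
python3 - <<'E'
from kin import *
s=log(); print(s['grip_width'],s['force'],s['qpos'])
v=fit(); rod=np.array([.505,.213])
for down in (10,20,30):
  for az in (23,40,55,72):
    T=target(tool(np.radians(az),np.radians(down)),[*rod,.165])
    T0=pose(s); q=s['qpos']; w=1
    # continuation through via: lift, then turn at mid
    Tl=target(tool(np.radians(72.4),np.radians(110)),[.45,-.05,.30]); 
    for k in np.linspace(0,1,6)[1:]: 
        X=target(tool(np.radians(72.4),np.radians(110)),np.array([.5114,-.2582,.055])*(1-k)+k*np.array([.47,0,.28])); q,e,a=ik(X,v,q)
    for k in np.linspace(0,1,16)[1:]:
        X=target(tool(np.radians(72.4*(1-k)+az*k),np.radians(110*(1-k)+down*k)),np.array([.47,0,.28])*(1-k)+k*np.array([*rod,.165])); q,e,a=ik(X,v,q); w=max(w,e)
    print(down,az,np.round(q,2),'err mm %.1f rad %.3f worst %.0f margin %.2f'%(e,a,w,min((q-lo).min(),(hi-q).min())))
E
```

```text
0.042753382908512876 [-2.27222591  3.46316261 10.99196574] [ 0.27023372  0.73261677 -0.11554521  1.88541152  0.69442833  0.6988902
 -0.71333282]
kin [-0.002 -0.019  0.321 -0.008 -0.036  0.532  0.002 -0.002  0.43  -0.001
 -0.002  0.155] res mm 0.18342521945757806
10 23 [ 1.2   2.13 -1.31  2.29 -1.26  0.16  1.92] err mm 81.3 rad 0.826 worst 81 margin 0.00
10 40 [ 1.09  1.7  -1.3   2.27 -1.26  0.16  1.5 ] err mm 53.7 rad 0.562 worst 54 margin 0.00
10 55 [ 1.03  1.53 -1.28  2.24 -1.26  0.16  1.38] err mm 27.3 rad 0.294 worst 27 margin 0.00
10 72 [ 0.97  1.44 -1.26  2.18 -1.16  0.16  1.25] err mm 0.0 rad 0.000 worst 1 margin 0.00
20 23 [-1.11  0.45  0.66  2.34 -1.26  0.16 -0.53] err mm 80.6 rad 0.828 worst 81 margin 0.00
20 40 [ 0.91  1.15 -1.21  2.27 -1.26  0.16  0.94] err mm 55.6 rad 0.580 worst 56 margin 0.00
20 55 [ 0.93  1.21 -1.22  2.24 -1.26  0.16  1.09] err mm 29.2 rad 0.314 worst 29 margin 0.00
20 72 [ 0.89  1.22 -1.2   2.19 -1.26  0.16  1.19] err mm 1.5 rad 0.017 worst 2 margin 0.00
30 23 [-1.01  0.41  0.57  2.33 -1.26  0.16 -0.48] err mm 61.3 rad 0.636 worst 61 margin 0.00
30 40 [ 0.63  0.7  -0.98  2.27 -1.26  0.16  0.46] err mm 47.6 rad 0.499 worst 48 margin 0.00
30 55 [ 0.78  0.91 -1.11  2.24 -1.26  0.16  0.81] err mm 26.0 rad 0.280 worst 26 margin 0.00
30 72 [ 0.79  1.   -1.12  2.19 -1.26  0.16  1.02] err mm 1.2 rad 0.013 worst 1 margin 0.00
```

Run:
```python
from kin import *
v=fit(); rod=np.array([.505,.213]); rng=np.random.default_rng(0)
lo2=lo.copy();hi2=hi.copy()
import kin
kin.lo=lo+.08;kin.hi=hi-.08
mid=np.array([0,.9,0,1.6,1.5,1,0])
for down in (20,40):
 for az in range(-150,151,30):
  best={}
  for k in range(14):
    q0=rng.uniform(lo,hi); q0[0]=-np.radians(23)+rng.uniform(-1,1)
    q,e,a=ik(target(tool(np.radians(az),np.radians(down)),[*rod,.165]),v,q0)
    if e<1 and a<.01: best[round(q[4])]=q
  print(down,az,[list(np.round(q,2)) for q in list(best.values())[:3]])
```

```text
kin [-0.002 -0.019  0.321 -0.008 -0.036  0.532  0.002 -0.002  0.43  -0.001
 -0.002  0.155] res mm 0.18342521945757806
20 -150 []
20 -120 []
20 -90 [[np.float64(-0.73), np.float64(1.02), np.float64(-0.23), np.float64(1.46), np.float64(0.77), np.float64(1.85), np.float64(1.89)]]
20 -60 [[np.float64(-0.98), np.float64(0.89), np.float64(-0.05), np.float64(1.83), np.float64(1.01), np.float64(1.47), np.float64(1.93)], [np.float64(-1.55), np.float64(1.16), np.float64(0.85), np.float64(1.85), np.float64(0.42), np.float64(0.95), np.float64(2.44)]]
20 -30 [[np.float64(-1.1), np.float64(0.8), np.float64(0.02), np.float64(2.21), np.float64(1.48), np.float64(1.22), np.float64(1.71)], [np.float64(-1.88), np.float64(1.6), np.float64(1.33), np.float64(2.22), np.float64(-1.05), np.float64(0.24), np.float64(-2.31)], [np.float64(-1.01), np.float64(0.8), np.float64(-0.1), np.float64(2.21), np.float64(1.5), np.float64(1.3), np.float64(1.71)]]
20 0 []
20 30 []
20 60 [[np.float64(0.57), np.float64(0.92), np.float64(-0.76), np.float64(2.35), np.float64(4.04), np.float64(0.71), np.float64(1.92)]]
20 90 [[np.
[... 2369 characters left out ...]
), np.float64(0.85), np.float64(0.92)], [np.float64(0.82), np.float64(1.18), np.float64(-1.42), np.float64(2.0), np.float64(0.59), np.float64(0.57), np.float64(-0.66)]]
40 120 [[np.float64(-0.3), np.float64(0.8), np.float64(0.3), np.float64(1.73), np.float64(-0.98), np.float64(1.37), np.float64(1.07)], [np.float64(0.66), np.float64(1.27), np.float64(-1.42), np.float64(1.69), np.float64(0.41), np.float64(1.11), np.float64(-0.16)]]
40 150 [[np.float64(-0.64), np.float64(1.07), np.float64(0.8), np.float64(1.47), np.float64(-0.96), np.float64(1.85), np.float64(1.46)], [np.float64(0.08), np.float64(0.93), np.float64(-0.51), np.float64(1.43), np.float64(-0.24), np.float64(1.45), np.float64(0.78)]]
```

Run:
```python
from kin import *
import pickle,kin
F=pickle.load(open('f0.pkl','rb')); f=F['scene'];g=F['side']
print('col base',onz(f,279,188,.02),onz(g,232.7,222,.02),'col top',tri(f,(282,131),g,(228.7,162)),onz(f,282,129,.31),onz(g,228.7,163,.31))
v=fit(); s=bot.observe(); kin.lo=lo+.05;kin.hi=hi-.05
c=np.array([.5114,-.2582,.055]); rod=np.array([.505,.213])
for az in (75,85,95):
  q=s['qpos']; 
  way=[(72.4,110,c),(72.4,110,[.51,-.258,.26]),(az,20,[.50,0,.26]),(az,20,[*rod,.14]),(az,20,[*rod,.165])]
  for i in range(4):
    a0,d0,p0=way[i];a1,d1,p1=way[i+1]
    for k in np.linspace(0,1,9)[1:]:
        X=target(tool(np.radians(a0+(a1-a0)*k),np.radians(d0+(d1-d0)*k)),np.array(p0)*(1-k)+k*np.array(p1)); qn,e,a=ik(X,v,q); st=np.abs(qn-q).max(); q=qn
    el=A(q)[:,:6]@v[:6]; wr=A(q)[:,:9]@v[:9]
    print(az,i,np.round(q,2),'err %.1f %.3f maxstep %.2f'%(e,a,st),'elbow',np.round(el,2),'wrist',np.round(wr,2))
```

```text
col base [0.5969934  0.12981682 0.02      ] [0.58181478 0.13946545 0.02      ] col top [0.59155501 0.13161716 0.30260525] [0.59091498 0.13204873 0.31      ] [0.58342265 0.14166146 0.31      ]
kin [-0.002 -0.019  0.321 -0.008 -0.036  0.532  0.002 -0.002  0.43  -0.001
 -0.002  0.155] res mm 0.18342521945757806
75 0 [ 0.33  0.44 -0.21  1.77  0.5   1.06 -0.44] err 0.0 0.000 maxstep 0.05 elbow [ 0.19 -0.13  0.8 ] wrist [ 0.54 -0.16  0.55]
75 1 [ 1.12  0.82 -0.9   1.99 -0.8   0.91  0.71] err 0.0 0.000 maxstep 0.14 elbow [ 0.13 -0.38  0.67] wrist [ 0.43 -0.28  0.37]
75 2 [ 0.86  1.24 -1.14  2.16 -1.15  0.21  1.13] err 0.0 0.000 maxstep 0.14 elbow [ 0.3  -0.41  0.47] wrist [ 0.43 -0.07  0.25]
75 3 [ 0.86  1.17 -1.15  2.16 -1.16  0.24  1.09] err 0.0 0.000 maxstep 0.01 elbow [ 0.3  -0.41  0.5 ] wrist [ 0.43 -0.07  0.27]
85 0 [ 0.33  0.44 -0.21  1.77  0.5   1.06 -0.44] err 0.0 0.000 maxstep 0.05 elbow [ 0.19 -0.13  0.8 ] wrist [ 0.54 -0.16  0.55]
85 1 [ 1.03  0.85 -0.85  1.87 -0.67  1.07  0.66] err 0.0 0.000 maxstep 0.13 elbow [ 0.17 -0.38  0.66] wrist [ 0.48 -0.29  0.37]
85 2 [ 0.75  1.14 -0.99  2.04 -0.85  0.49  0.86] err 0.0 0.000 maxstep 0.07 elbow [ 0.33 -0.37  0.52] wrist [ 0.48 -0.08  0.25]
85 3 [ 0.76  1.08 -1.    2.04 -0.87  0.51  0.83] err 0.0 0.000 maxstep 0.01 elbow [ 0.32 -0.36  0.55] wrist [ 0.48 -0.08  0.27]
95 0 [ 0.33  0.44 -0.21  1.77  0.5   1.06 -0.44] err 0.0 0.000 maxstep 0.05 elbow [ 0.19 -0.13  0.8 ] wrist [ 0.54 -0.16  0.55]
95 1 [ 0.95  0.88 -0.82  1.76 -0.57  1.23  0.63] err 0.0 0.000 maxstep 0.12 elbow [ 0.21 -0.37  0.64] wrist [ 0.53 -0.29  0.37]
95 2 [ 0.66  1.11 -0.9   1.91 -0.69  0.71  0.75] err 0.0 0.000 maxstep 0.06 elbow [ 0.35 -0.34  0.54] wrist [ 0.53 -0.08  0.25]
95 3 [ 0.67  1.06 -0.91  1.92 -0.71  0.73  0.72] err 0.0 0.000 maxstep 0.01 elbow [ 0.34 -0.33  0.56] wrist [ 0.53 -0.08  0.27]
```

Call:
carry_out(targets=[[[-0.014, 0, -0.038], [0, 0, 0], 0], [[-0.034, 0, -0.094], [0, 0, 0], 0], [[-0.034, 0, -0.094], [0, 0, 0], 0], [[-0.034, 0, -0.094], [0, 0, 0], 0], [[-0.034, 0, -0.094], [0, 0, 0], 0], [[-0.034, 0, -0.094], [0, 0, 0], 0], [[-0.034, 0, -0.094], [0, 0, 0], 0], [[-0.034, 0, -0.094], [0, 0, 0], 0]])

```text
clock: 5.25
position: [0.5253, -0.2134, 0.3894]
tool_rot: [3.139, 0.35, 1.252]
force: [-0.5, -0.2, -1.2]
grip_width: 0.0426
```

Run:
```python
from kin import *
s=log(); print(s['grip_width'],s['force'],s['qpos'],s['position']); fit()
T=target(tool(np.radians(85),np.radians(20)),[.50,-.02,.26]); plan(T,16)
```

```text
0.04255893826287928 [-0.46927499 -0.19727859 -1.23950766] [ 0.33859492  0.46074186 -0.20657061  1.7788943   0.51466609  1.03261645
 -0.46309244] [ 0.52526044 -0.21336308  0.38937639]
kin [-0.001 -0.019  0.32  -0.006 -0.037  0.532  0.002 -0.001  0.426 -0.001
 -0.001  0.154] res mm 0.1547775405933427
16 x [[0.002, -0.011, 0.024], [0.0022, 0.0311, -0.0046]] mm/row 7 deg/row 5.7 end err mm [-1.5  0.2  0.4]
```

Call:
carry_out(targets=[[[0.002, -0.011, 0.024], [0.0022, 0.0311, -0.0046], 0], [[0.002, -0.011, 0.024], [0.0022, 0.0311, -0.0046], 0], [[0.002, -0.011, 0.024], [0.0022, 0.0311, -0.0046], 0], [[0.002, -0.011, 0.024], [0.0022, 0.0311, -0.0046], 0], [[0.002, -0.011, 0.024], [0.0022, 0.0311, -0.0046], 0], [[0.002, -0.011, 0.024], [0.0022, 0.0311, -0.0046], 0], [[0.002, -0.011, 0.024], [0.0022, 0.0311, -0.0046], 0], [[0.002, -0.011, 0.024], [0.0022, 0.0311, -0.0046], 0]])

```text
clock: 6.25
position: [0.5035, -0.2037, 0.3422]
tool_rot: [-3.091, -0.438, 1.347]
force: [0.3, -0.5, -2.2]
grip_width: 0.0423
```

Call:
carry_out(targets=[[[0.002, -0.011, 0.024], [0.0022, 0.0311, -0.0046], 0], [[0.002, -0.011, 0.024], [0.0022, 0.0311, -0.0046], 0], [[0.002, -0.011, 0.024], [0.0022, 0.0311, -0.0046], 0], [[0.002, -0.011, 0.024], [0.0022, 0.0311, -0.0046], 0], [[0.002, -0.011, 0.024], [0.0022, 0.0311, -0.0046], 0], [[0.002, -0.011, 0.024], [0.0022, 0.0311, -0.0046], 0], [[0.002, -0.011, 0.024], [0.0022, 0.0311, -0.0046], 0], [[0.002, -0.011, 0.024], [0.0022, 0.0311, -0.0046], 0]])

```text
clock: 7.25
position: [0.4859, -0.1652, 0.3123]
tool_rot: [3.137, -1.223, 1.488]
force: [0.1, 0.1, -3.0]
grip_width: 0.0427
```

Run:
```python
from kin import *
s=log(); print(s['grip_width'],s['force'],np.round(s['qpos'],2),s['position'],s['tool_rot']); fit()
Rt=pose(s)[:3,:3]; print('grasp',s['position']+.155*Rt[:,2],'z',Rt[:,2])
f=grab('wrist'); save(f,'w3')
import pickle; pickle.dump(f,open('w3.pkl','wb'))
rod=[.505,.213]; print('tip',proj(f,[*rod,.15]),'bush',proj(f,[*rod,.255]))
```

```text
0.04265837033805819 [ 0.14848862  0.09183884 -2.99569917] [ 1.1   0.9  -0.94  1.85 -0.58  1.06  0.58] [ 0.4858789  -0.16519307  0.31228402] [ 3.13712998 -1.22291466  1.48799393]
kin [ 0.001 -0.021  0.321 -0.001 -0.038  0.529 -0.001 -0.     0.421  0.001
 -0.     0.155] res mm 0.1259908968513912
grasp [ 0.49861989 -0.02003594  0.25944394] z [ 0.08219996  0.93649763 -0.34090374]
tip [241.80932917 179.81847146] bush [240.04574501 110.2112413 ]
```

View pics/w3.png

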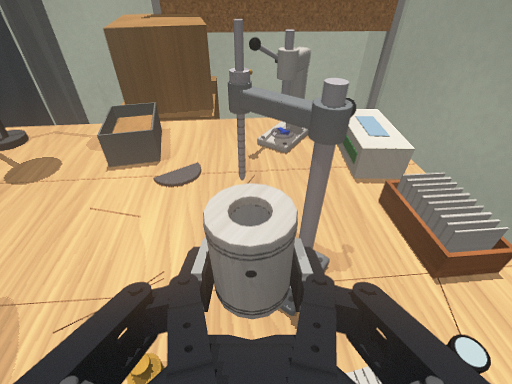

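The spacer is held bore-up, with its mouth at (250,211). The rod tip is near (241,179) and the bush bottom near (240,112), both where predicted. The column at (318,180) is clear to the right.

Run:
```python
from h import *
import pickle; f=pickle.load(open('w3.pkl','rb')); im=f['pixels'].astype(int); hsv=cv2.cvtColor(f['pixels'],cv2.COLOR_RGB2HSV)
sat=hsv[...,1]
for v in (130,150,165,*range(170,184)): print(v,sat[v,230:253])
g=im.mean(2); r=np.zeros(g.shape,np.uint8); r[195:228,222:280]=g[195:228,222:280]<135; n,l,st,ce=cv2.connectedComponentsWithStats(r); k=1+np.argmax(st[1:,4]); print('bore',st[k],ce[k])
s=bot.observe();Rt=pose(s)[:3,:3]; gp=s['position']+.155*Rt[:,2]
print('mouth pred px',proj(f,gp+[0,0,.03]),'rim top pred', proj(f,gp+[0,.01,.03]), proj(f,gp+[0,-.01,.03]))
for v in(178,179,180,181): print(v,onz(f,241,v,.15))
```

```text
130 [112 113 110 110 108 111 110  57  26  29  32  29  30  25  58 111 114 112
 111 113 112 111 111]
150 [111 112 109 106 107 106 110 111  23  32  30  37  37  32  52 107 115 111
 109 109 109 108 112]
165 [103 106 107 107 108 107 107 108  86  29  33  31  38  36  47  88 115 113
 114 112 113 110 110]
170 [105 106 106 106 109 105 103 108 105  18  34  32  35  35  38  87 118 116
 116 119 114 113 115]
171 [114 116 112 112 116 112 111 113 104  27  31  30  36  40  34  74 118 114
 117 119 117 116 116]
172 [119 119 114 114 119 120 112 118 111  35  39  36  38  41  49  87 116 112
 113 112 112 111 110]
173 [105 106 106 105 105 107 107 109 106  28  39  41  39  41  48  91 116 110
 114 113 110 112 113]
174 [109 107 107 108 107 107 106 111 110  26  32  37  35  35  41  92 112 111
 112 113 111 111 111]
175 [106 106 109 107 110 106 109 112 112  16  32  35  35  36  34  90 110 113
 113 111 113 111 111]
176 [105 105 108 109 108 109 111 109 109  57  29  28  37  30  45 108 114 109
 113 113 112 114 115]
177 [107 109 109 108 109 109 109 109 108 102  23  22  28  32  67 112 113 112
 110 111 112 114 121]
178 [107 11
[... 199 characters left out ...]
 110 109 112 109 105 106 107 103 110 100  95 107 108 109 112 112
 112 115 117 112 110]
181 [105 109 109 110 109 108 105 105 105 106 108 107 106 109 109 111 111 113
 115 122 115 113 113]
182 [109 107 109 108 108 105 106 103 108 106 107 106 108 108 110 111 116 122
 123 100 104 107 105]
183 [103 109 110 111 108 107 107 108 110 109 109  99  91  92  88  80  67  56
  50  52  55  52  55]
bore [ 228  197   45   29 1000] [249.74  211.074]
mouth pred px [250.35200009 226.22226218] rim top pred [248.65782546 211.91097065] [252.26747809 242.39837419]
178 [0.50407962 0.21772863 0.15      ]
179 [0.50393248 0.21517386 0.15      ]
180 [0.5037868  0.21264459 0.15      ]
181 [0.50364256 0.21014045 0.15      ]
```

Run:
```python
from h import *
import pickle; f=pickle.load(open('w3.pkl','rb')); g=f['pixels'].astype(int).mean(2)
hsv=cv2.cvtColor(f['pixels'],cv2.COLOR_RGB2HSV)
s=bot.observe();T=pose(s); gp=s['position']+.155*T[:3,2]; print(s['position'],'grasp',gp)
for sft in(.033,.037,.04):
  for d in(0,.005,.01): print(sft,d,proj(f,gp+[0,d,sft]),'bore w',proj(f,gp+[.01,d,sft])[0]-proj(f,gp+[-.01,d,sft])[0],'outer w',proj(f,gp+[.022,d,sft])[0]-proj(f,gp+[-.022,d,sft])[0],'rows',proj(f,gp+[0,d+.022,sft])[1],proj(f,gp+[0,d-.022,sft])[1])
for v in (207,210,213,216): print(v,g[v,200:236:2].astype(int),g[v,264:302:2].astype(int))
print(g[180:245,250].astype(int))
print('horizontal sat',[np.where(hsv[v,195:310,1]<60)[0][[0,-1]]+195 for v in (205,210,214,218)])
```

```text
[ 0.48537572 -0.16489653  0.31133901] grasp [ 0.49798765 -0.01939923  0.25941142]
0.033 0 [250.34677796 221.65943664] bore w 42.967414614139784 outer w 94.50073593645072 rows 192.3726204598467 260.218590365739
0.033 0.005 [249.46177844 214.3198584 ] bore w 41.679618506134744 outer w 91.6699719220029 rows 186.67601258276852 250.42423080110098
0.033 0.01 [248.62872464 207.41027134] bore w 40.46581631589129 outer w 89.00172540830692 rows 181.27620060219752 241.28416419879022
0.037 0 [250.33957944 215.35489733] bore w 43.856372920908825 outer w 96.45472705622998 rows 186.31154611684954 253.82656669887763
0.037 0.005 [249.43709602 208.06206227] bore w 42.51468379497675 outer w 93.50559418154697 rows 180.6798858616238 244.02916465126523
0.037 0.01 [248.5886472  201.20521999] bore w 41.25168907169072 outer w 90.72929262990237 rows 175.34689671955624 234.90180962841052
0.04 0 [250.33399537 210.45239427] bore w 44.54704563294044 outer w 97.97282348720651 rows 181.6201793699413 248.82531923795537
0.04 0.005 [249.41794994 203.20157939] bore w 43.162738244440675 outer w 94.93009071819657 rows 17
[... 451 characters left out ...]
214 214 214 214 209 187
 181]
213 [184 181 223 216 216 218 217 217 216 212 215 217 220 218 121 103 106 109] [106 103  88 112 191 214 218 216 216 220 216 216 213 214 216 213 179 189
 181]
216 [184 179 199 214 215 217 217 215 213 219 220 220 217 213 186  97 106 108] [106 105 104 108 217 218 218 218 218 215 214 212 215 216 213 211 151 188
 188]
[114 163 181 199 219 215 210 216 217 220 220 221 219 218 217 212 172 124
 120 115 115 118 116 110 105 107 109 107 107 106 108 107 109 109 107 110
 108 106 104 108 108 110 109 107 108 100 169 225 220 217 216 215 213 215
 215 215 216 216 216 216 218 218 218 219 221]
horizontal sat [array([207, 309]), array([204, 309]), array([203, 309]), array([204, 309])]
```

Run:
```python
from kin import *
v=fit(); s=bot.observe(); T0=pose(s); Rm=tool(np.radians(85),np.radians(20.05))
mo=T0[:3,:3].T@(T0[:3,:3]@[0,0,.155]+[0,.002,.0375]); print('mouth in tool',mo)
def tgt(m): T=np.eye(4);T[:3,:3]=Rm;T[:3,3]=np.array(m)-Rm@mo;return T
P=plan(tgt([.501,.085,.132]),8)
P=plan(tgt([.5045,.2145,.132]),8,P)
q=s['qpos']
for m in ([.501,.03,.2],[.501,.085,.132],[.5045,.15,.132],[.5045,.2145,.132],[.5045,.2145,.195]): q,e,a=ik(tgt(m),v,q); print(np.round(q,2),e,a)
```

```text
kin [ 0.001 -0.021  0.321 -0.001 -0.038  0.529 -0.001 -0.     0.421  0.001
 -0.     0.155] res mm 0.1259908968513912
mouth in tool [ 0.03600053 -0.00016277  0.14431426]
8 x [[-0.06, -0.003, 0.076], [-0.0, -0.0003, 0.0]] mm/row 24 deg/row 0.1 end err mm [ 0.   0.1 -0.6]
8 x [[0.022, -0.004, 0.061], [-0.0, -0.0, 0.0]] mm/row 16 deg/row 0.0 end err mm [-0.3  0.5 -1. ]
[ 1.02  1.06 -0.91  1.91 -0.55  0.86  0.68] 0.00031289340296489915 2.2157286489141815e-06
[ 0.94  1.2  -0.9   1.95 -0.55  0.68  0.75] 0.0002739529220701975 2.1895775930515992e-06
[ 0.87  1.24 -0.97  1.99 -0.61  0.54  0.76] 0.0002322593564353312 2.1021031054414023e-06
[ 0.79  1.29 -1.04  2.03 -0.65  0.39  0.76] 0.00025296555117453534 2.382051608873995e-06
[ 0.81  1.16 -1.09  2.05 -0.7   0.42  0.69] 0.00016792953137995483 1.103099539092291e-06
```

Call:
carry_out(targets=[[[-0.06, -0.003, 0.076], [0, -0.0003, 0], 0], [[-0.06, -0.003, 0.076], [0, -0.0003, 0], 0], [[-0.06, -0.003, 0.076], [0, -0.0003, 0], 0], [[-0.06, -0.003, 0.076], [0, -0.0003, 0], 0], [[-0.06, -0.003, 0.076], [0, -0.0003, 0], 0], [[-0.06, -0.003, 0.076], [0, -0.0003, 0], 0], [[-0.06, -0.003, 0.076], [0, -0.0003, 0], 0], [[-0.06, -0.003, 0.076], [0, -0.0003, 0], 0]])

```text
clock: 8.3
position: [0.4892, -0.064, 0.1463]
tool_rot: [3.138, -1.21, 1.486]
force: [0.1, -0.7, -2.2]
grip_width: 0.0425
```

Call:
carry_out(targets=[[[0.022, -0.004, 0.061], [0, 0, 0], 0], [[0.022, -0.004, 0.061], [0, 0, 0], 0], [[0.022, -0.004, 0.061], [0, 0, 0], 0], [[0.022, -0.004, 0.061], [0, 0, 0], 0], [[0, 0, 0], [0, 0, 0], 0], [[0, 0, 0], [0, 0, 0], 0]])

```text
clock: 9.05
position: [0.4906, 0.001, 0.1459]
tool_rot: [3.141, -1.213, 1.484]
force: [0.1, -0.2, -2.1]
grip_width: 0.0426
```

Run:
```python
from h import *
import pickle
s=log(); T=pose(s); print(s['position'],s['tool_rot'],s['force'],np.round(s['qpos'],2))
mo=np.array([.036,0,.1443]); print('mouth',T[:3,:3]@mo+T[:3,3])
f=grab('wrist'); save(f,'w4'); pickle.dump(f,open('w4.pkl','wb')); print(proj(f,[.5045,.2145,.15]),proj(f,T[:3,:3]@mo+T[:3,3]))
```

```text
[0.49058539 0.00095499 0.14587253] [ 3.14149562 -1.21278266  1.48355441] [ 0.13737028 -0.18345757 -2.12589907] [ 0.86  1.23 -0.96  2.   -0.61  0.53  0.76]
mouth [0.50347434 0.14815733 0.12902512]
[243.61614272 110.95242766] [251.71686199 212.07474014]
```

View pics/w4.png

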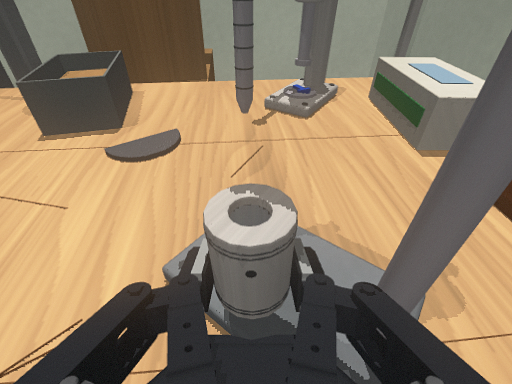

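The rod tip is at (244,112), against a predicted (243.6,111), and the bore mouth is at (250,211), against (251.7,212). The estimates agree to about a millimetre, so I'll move under the rod.

Run:
```python
from h import *
mo=np.array([.036,.0007,.1443]); Rm=tool(np.radians(85),np.pi/2-1.2203)
T=np.eye(4);T[:3,:3]=Rm;T[:3,3]=np.array([.5045,.2145,.135])-Rm@mo
print((pose(bot.observe())[:3,:3]@mo+bot.observe()['position']))
plan(T,6)
```

```text
[0.50423918 0.14789075 0.12898368]
6 x [[0.018, -0.004, 0.04], [0.0, 0.0004, -0.0]] mm/row 11 deg/row 0.1 end err mm [-0.5 -0.6 -0.4]
```

Call:
carry_out(targets=[[[0.018, -0.003, 0.04], [0, 0.0004, 0], 0], [[0.018, -0.003, 0.04], [0, 0.0004, 0], 0], [[0.018, -0.003, 0.04], [0, 0.0004, 0], 0], [[0.018, -0.003, 0.04], [0, 0.0004, 0], 0], [[0.018, -0.003, 0.04], [0, 0.0004, 0], 0], [[0.018, -0.003, 0.04], [0, 0.0004, 0], 0], [[0, 0, 0], [0, 0, 0], 0], [[0, 0, 0], [0, 0, 0], 0]])

```text
clock: 10.1
position: [0.4918, 0.0667, 0.1503]
tool_rot: [-3.142, -1.22, 1.483]
force: [1.0, 0.2, -1.7]
grip_width: 0.0425
```

Run:
```python
from h import *
import pickle
s=log(); T=pose(s); print(s['position'],s['tool_rot'],s['force'],np.round(s['qpos'],2))
mo=np.array([.036,-.0007,.1443]); print('mouth',T[:3,:3]@mo+T[:3,3])
f=grab('wrist'); save(f,'w5'); pickle.dump(f,open('w5.pkl','wb')); print(proj(f,[.5045,.2145,.15]),proj(f,T[:3,:3]@mo+T[:3,3]))
```

```text
[0.49176965 0.0667295  0.15030431] [-3.14150583 -1.2204198   1.48344504] [ 1.03487007  0.17079607 -1.68506343] [ 0.79  1.28 -1.03  2.03 -0.66  0.39  0.77]
mouth [0.50396178 0.21411764 0.13458591]
[251.27854066 184.51640877] [250.18676873 212.071067  ]
```

View pics/w5.png

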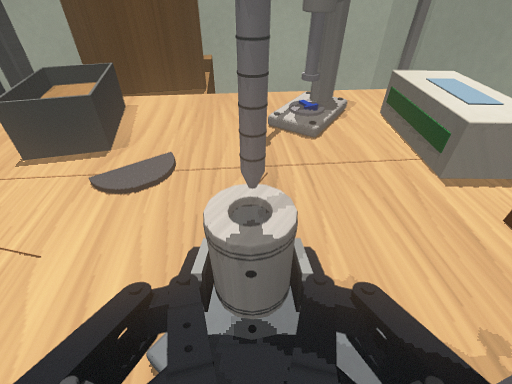

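Run:
```python
from h import *
import pickle
f=pickle.load(open('w5.pkl','rb')); hsv=cv2.cvtColor(f['pixels'],cv2.COLOR_RGB2HSV); g=f['pixels'].astype(int).mean(2)
print('near edge',proj(f,[.505,.2125,.15]),'mouth@.15',proj(f,[.504,.2141,.15]),'near',proj(f,[.504,.2121,.15]))
for v in (140,160,170): 
    c=np.where(hsv[v,225:280,1]<60)[0]+225; print(v,c[0],c[-1])
for v in range(176,192): print(v,g[v,242:264].astype(int))
for v in(185,186,187,188): print(v,onz(f,252.7,v,.15))
```

```text
near edge [252.89226178 187.31262069] mouth@.15 [250.1802474  185.14468413] near [250.58633098 188.02236121]
140 240 265
160 240 264
170 241 263
176 [177 111  97 103 100 101 103 101 100 101 102 101  98  97  98  97  96  97
  93 104 155 138]
177 [181 158  93 100 101 101 101 102 104 102 100  97  95  95  98  96  92  93
  96 128 136  94]
178 [181 182 113  96  99 102 100 102 101 101  97  98  97  95  97  95  95  96
 104 132  91 127]
179 [181 181 156  89  96 101 100 100 100 102  97  97  96  95  95  94  93  93
 106 102 112 164]
180 [182 181 181 111  94 101  99 101 102 101  98  98  96  94  96  97  94  89
  94 112 149 159]
181 [179 180 183 160  91  98  98 101 100 100  99  97  94  98  96  94  92  86
 102 153 161 158]
182 [178 179 182 183 109  95  97 100  98  99  97  96  95  96  94  91  89 108
 143 163 157 154]
183 [183 181 183 188 163  89  97  98  99 100  96  97  93  95  94  92 117 152
 172 165 157 152]
184 [195 196 196 199 196 113  95  98  96  99  97  96  94  93  93 112 179 193
 188 184 184 174]
185 [202 201 203 205 206 171  88  97  98  97  97  93  95  90  96 155 214 207
 203 200 202 198]
186 [201 202 204 203 205 206 109  92  94  95  94  92  91  88 110 195 208 203
 198 200 199 199]
187 [201 202 202 205 205 201 165 112  99  88  89  87  87 120 168 208 203 200
 199 199 198 199]
188 [203 204 205 202 200 199 200 172 165 157 137 158 158 179 208 203 201 199
 198 198 199 197]
189 [203 203 201 199 198 201 201 204 212 212 196 212 207 205 205 199 201 201
 198 196 195 195]
190 [206 204 200 201 198 202 203 207 210 207 210 204 202 201 203 200 200 200
 198 196 197 198]
191 [203 199 198 200 202 205 206 210 208 209 204 204 200 201 201 200 199 195
 199 198 196 200]
185 [0.50506754 0.21410792 0.15      ]
186 [0.50500338 0.21341131 0.15      ]
187 [0.50493983 0.21272138 0.15      ]
188 [0.5048769  0.21203802 0.15      ]
```

The tip is centred on about (252.7,188), which puts the rod at (.505,.214) and the mouth at (.504,.214). I'll shift 1 mm in x and raise it.

Call:
carry_out(targets=[[[0.0188, 0.004, -0.0069], [0, 0, 0], 0], [[0.0188, 0, -0.0069], [0, 0, 0], 0], [[0.0188, 0, -0.0069], [0, 0, 0], 0], [[0.0188, 0, -0.0069], [0, 0, 0], 0], [[0.0188, 0, -0.0069], [0, 0, 0], 0], [[0.0188, 0, -0.0069], [0, 0, 0], 0], [[0.0188, 0, -0.0069], [0, 0, 0], 0], [[0.0188, 0, -0.0069], [0, 0, 0], 0]])

```text
clock: 11.15
position: [0.4927, 0.0668, 0.1908]
tool_rot: [-3.141, -1.221, 1.484]
force: [-0.1, -0.3, -1.9]
grip_width: 0.0427
```

Call:
carry_out(targets=[[[0, 0, 0], [0, 0, 0], 0], [[0, 0, 0], [0, 0, 0], 0]])

```text
clock: 11.4
position: [0.4927, 0.0668, 0.1903]
tool_rot: [-3.141, -1.22, 1.484]
force: [0.4, -0.5, -2.1]
grip_width: 0.0424
```

```bash
cat > chk.py <<'E'
from h import *
import sys,pickle
s=log(); T=pose(s); mo=np.array([.036,-.0007,.1443]); print('clock',s['clock'],'rot',s['tool_rot'],'F',np.round(s['force'],2),'M',np.round(s['moment'],2),'grip',s['grip_width'])
print('mouth',T[:3,:3]@mo+T[:3,3])
fr=[]
for i in range(3): fr.append(bot.observe()['force']); f=grab('wrist')
print('F avg',np.round(np.mean(fr,0),2))
save(f,sys.argv[1]); pickle.dump(f,open(sys.argv[1]+'.pkl','wb'))
h=grab('scene');k=grab('side');pickle.dump((h,k),open(sys.argv[1]+'ss.pkl','wb'))
E
python3 chk.py w6
```

```text
clock 11.4 rot [-3.14142115 -1.22048562  1.48356288] F [ 0.42 -0.47 -2.07] M [-1.29  0.07 -0.07] grip 0.04239517418040363
mouth [0.50485289 0.21415677 0.17463987]
F avg [ 0.41 -0.12 -1.83]
```

View pics/w6.png

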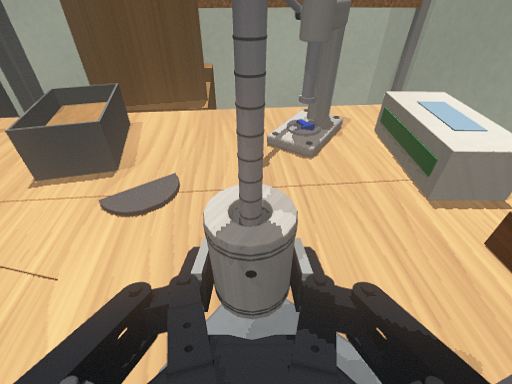

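The rod is inside the bore, centred at (250,210), with no contact yet. I'll creep up and watch the force.

Call:
carry_out(targets=[[[0.0075, 0, -0.0027], [0, 0, 0], 0], [[0.0075, 0, -0.0027], [0, 0, 0], 0], [[0.0075, 0, -0.0027], [0, 0, 0], 0], [[0, 0, 0], [0, 0, 0], 0], [[0, 0, 0], [0, 0, 0], 0]])

```text
clock: 12.28
position: [0.4927, 0.0668, 0.1964]
tool_rot: [3.142, -1.221, 1.484]
force: [0.2, -1.1, -2.6]
grip_width: 0.043
```

Call:
carry_out(targets=[[[0.0075, 0, -0.0027], [0, 0, 0], 0], [[0, 0, 0], [0, 0, 0], 0], [[0, 0, 0], [0, 0, 0], 0]])

```text
clock: 12.65
position: [0.4927, 0.0668, 0.1984]
tool_rot: [-3.142, -1.221, 1.484]
force: [-0.5, 0.3, -1.4]
grip_width: 0.0425
```

Call:
carry_out(targets=[[[0.0075, 0, -0.0027], [0, 0, 0], 0], [[0, 0, 0], [0, 0, 0], 0], [[0, 0, 0], [0, 0, 0], 0]])

```text
clock: 13.02
position: [0.4927, 0.0668, 0.2004]
tool_rot: [-3.142, -1.22, 1.484]
force: [-0.9, -0.5, -3.4]
grip_width: 0.0424
```

Call:
carry_out(targets=[[[0.0075, 0, -0.0027], [0, 0, 0], 0], [[0, 0, 0], [0, 0, 0], 0], [[0, 0, 0], [0, 0, 0], 0]])

```text
clock: 13.4
position: [0.4927, 0.0668, 0.2024]
tool_rot: [3.142, -1.221, 1.484]
force: [0.3, -0.9, -3.7]
grip_width: 0.0424
```

Call:
carry_out(targets=[[[0.0075, 0, -0.0027], [0, 0, 0], 0], [[0.0075, 0, -0.0027], [0, 0, 0], 0], [[0, 0, 0], [0, 0, 0], 0], [[0, 0, 0], [0, 0, 0], 0]])

```text
clock: 13.9
position: [0.4927, 0.0669, 0.2064]
tool_rot: [3.141, -1.221, 1.484]
force: [-0.0, -1.0, -4.4]
grip_width: 0.0425
```

```bash
python3 chk.py w7
python3 - <<'E'
from h import *
import pickle
# rings on the rod: dark rows along the rod's centre line; rod is world-fixed laterally at (.505,.2142)
from scipy.signal import find_peaks
def rings(fn):
    f=pickle.load(open(fn+'.pkl','rb')); g=f['pixels'].astype(float).mean(2)
    zs=np.arange(.165,.262,.0002); pr=[]
    for z in zs:
        p=proj(f,[.505,.2092,z])   # near surface of the rod
        pr.append(np.mean([cv2.getRectSubPix(g.astype(np.float32),(1,1),(float(p[0]+o),float(p[1])))[0,0] for o in(-4,-2,0,2,4)]))
    pr=np.array(pr); k,_=find_peaks(-pr,prominence=15,distance=20); print(fn,np.round(zs[k],4))
for n in('w5','w6','w7'): rings(n)
E
```

```text
clock 13.9 rot [ 3.14147833 -1.22063188  1.4838851 ] F [-0.04 -1.01 -4.39] M [-1.74  0.14  0.05] grip 0.04248964632216184
mouth [0.50487212 0.21426844 0.19074174]
F avg [-0.24 -1.12 -4.13]
w5 [0.175 0.185 0.195 0.205]
w6 [0.1756 0.1854 0.1952 0.205  0.215  0.225  0.235  0.245 ]
w7 [0.1662 0.1924 0.2022 0.212  0.222  0.232  0.2418 0.2518]
```

Ring shift and force agree. The rod is resting on the bore floor (about 2.3 N more downward load) and has ridden up 7 mm, so it needs 3 mm more.

Call:
carry_out(targets=[[[0.0056, 0, -0.002], [0, 0, 0], 0], [[0.0056, 0, -0.002], [0, 0, 0], 0], [[0, 0, 0], [0, 0, 0], 0], [[0, 0, 0], [0, 0, 0], 0], [[0, 0, 0], [0, 0, 0], 0], [[0, 0, 0], [0, 0, 0], 0]])

```text
clock: 14.9
position: [0.4927, 0.0669, 0.2094]
tool_rot: [-3.142, -1.221, 1.484]
force: [0.1, -1.4, -3.4]
grip_width: 0.0427
```

```bash
python3 chk.py w8
python3 - <<'E'
from h import *
import pickle
from scipy.signal import find_peaks
f=pickle.load(open('w8.pkl','rb')); g=f['pixels'].astype(np.float32).mean(2).astype(np.float32); zs=np.arange(.165,.262,.0002)
pr=np.array([np.mean([cv2.getRectSubPix(g,(1,1),(float(p[0]+o),float(p[1])))[0,0] for o in(-4,-2,0,2,4)]) for p in (proj(f,[.505,.2092,z]) for z in zs)])
k,_=find_peaks(-pr,prominence=15,distance=20); print(np.round(zs[k],4)); print(np.abs(bot.observe()['qd']).max())
h,s=pickle.load(open('w8ss.pkl','rb'))
a=np.hstack([cv2.resize(h['pixels'][75:215,180:320],(400,400),interpolation=cv2.INTER_CUBIC),cv2.resize(s['pixels'][140:280,180:320],(400,400),interpolation=cv2.INTER_CUBIC)]); cv2.imwrite('pics/fin.png',a[:,:,::-1])
E
```

```text
clock 14.9 rot [-3.14152924 -1.22065346  1.48372391] F [ 0.06 -1.44 -3.42] M [-1.83  0.18  0.  ] grip 0.04267781232849667
mouth [0.50486755 0.21430991 0.19367625]
F avg [-0.63 -0.76 -3.84]
[0.1692 0.1954 0.2052 0.215  0.225  0.235  0.2448]
0.0012369959354969187
```

View pics/fin.png

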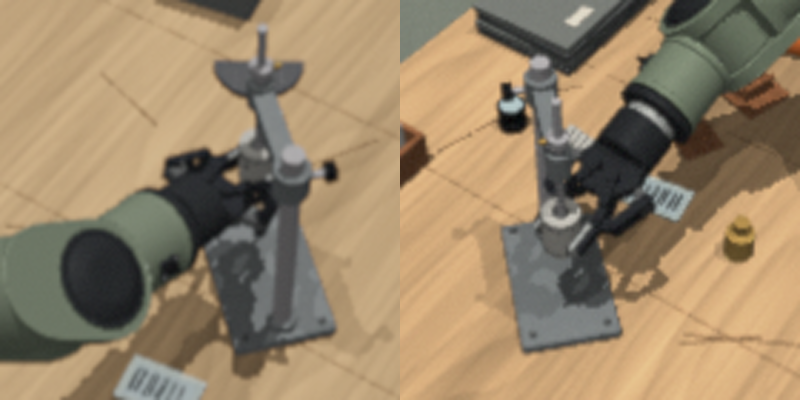

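The final views show the spacer upright on the rod, at (253,155) in the left half and (562,225) in the right. The weight still stands at (740,238), the hand is clear of the column and the arm is still. The rings read +10.0 mm, so I'm handing in.

```bash
python3 -c "
from workcell import job
print(job.job_done())"
```

```text
the job is handed in; nothing more can be done
None
```

The spacer is on the pointer rod, bore up, with the rod's end on the bore floor and the rod ridden up about 10 mm. The arm was still holding it there, grip set to 60 N, when I handed the job in at about 15 s.

**Finding the bore:** the wrist camera showed it at the end of the spacer facing left (+y, about 72° on the compass). I gripped the spacer across its diameter on a slant, lifted it, turned it 90° bore-up and pushed it up gently under the rod.

**Last checks:**
- **Rod rise:** the dark rings on the rod moved up 10.0 mm from their starting heights. The tool's own travel since first contact agrees.
- **Contact:** the downward load rose by about 2 N (2.3 N at 7 mm of rise, 2.0 N at the last reading). That is a little under the 2.5–3 N you gave for lifting the rod, but single readings scatter by about 0.7 N.
- **Upright and still:** by the arm's pose the spacer should be upright to about half a degree; I did not measure its tilt directly. Joint speeds were about 0.001 rad/s.
- **Surroundings:** the hand was clear of the column, and the weight looked to be standing where it was. I did not re-measure the other bystanders, but saw no unexpected contact forces.

**Disagreements:**
- The arm gripped the spacer about 7 mm off its middle, towards the closed end. I allowed for this from the wrist camera pictures.
- The stand's axis measured about -42° (0.73 rad) from straight ahead, more than the 0.5 rad in the description. I used the measured value.

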